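# Show a reagent cassette to the label reader

## Robot

A 7-joint arm with a two-finger parallel gripper is mounted at the origin on the work surface. World frame = base frame: x ahead of the robot, y to its left, z up, the work surface at z = 0. Lengths are in mm, angles in rad, forces in N, time in s.
With the tool pointing down it reaches from about 350 to 900 mm from the base axis. Payload 8.1 kg.
Tool frame: the origin (TCP) lies on the centre line of the jaws, within the pads' length; the fingertips stand 19 mm ahead of it and the grasp point (between the pads) is the TCP; z points along the fingers, y is the line along which they close (so a half turn about z gives the same grasp; the last joint's range is limited). The gripper opens to 92 mm and grips with 3 to 60 N. Pads are 19 mm wide; open, the fingers measure 130 mm over their backs; the gripper's body (75 mm by 190 mm) begins 47 mm behind the grasp point.
Start: joints at [-1.379, 0.434, 0.025, 1.573, -0.012, 1.134, -0.075], TCP at [181.62, 598.043, 245.742] pointing down, gripper open.
Joint ranges: [-2.62, 2.62], [-0.44, 2.09], [-1.27, 1.32], [0.08, 2.57], [-1.32, 4.46], [0.12, 2], [-2.74, 2.74]. Speed limits (rad/s): [2.22, 2.22, 3.01, 3.01, 3.14, 3.14, 3.14].

## Interface

Orientations are given as a unit quaternion [x, y, z, w].
In Python, from station import robot, imaging gives the robot as it stands.
- The arm moves only by the tool servo_tool, never from a script. Its argument "motion" is one flat list of numbers, 7 for each row, row after row: the opening, from 0 (shut) to 1 (fully open), then the shift along the tool's x, y, z in units of 25 mm (1.0 is 25 mm), then the turn, a rotation vector about the tool's x, y, z in units of 6 degrees (1.0 is 6 degrees). In form: [grip, x, y, z, rx, ry, rz, grip, x, y, z, rx, ry, rz, ...]. A call has exactly 8 rows; each row is the pose to reach, as a shift and turn from the pose commanded when the call began, along the tool's axes at that moment; what a row does not reach only later rows make up. A row lasts 1/12 s, in which the tool goes at most 41.7 mm and 7.16 degrees, less where a joint would pass 70% of its speed; a pose out of reach is approached as far as the arm can. A call with a gripper value outside its range is refused whole. The fingers move at their own pace and stop on an object; "force" is the grip in N (left out, the last holds). Time passes only in rows, so rows that repeat a pose let the fingers close, or fill a call up. It gives the time, the measured TCP pose, the force, the opening and the grip force at its end, in the units of the state.
- robot.sense(): the state, without advancing time (a new reading comes with each control period).
- imaging.capture(name): name is "scene" or "top" or "wrist"; returns (picture, depth): 384x512x3 uint8, red, green, blue; 384x512 float32, mm along the optical axis (not along the pixel's ray), 0 where there is no reading.
- imaging.calibration(name): a dict with "intrinsics" (3x3 intrinsics, pixels), "k1" (the pictures are not rectified: a ray, as slopes to the right and down, at radius r is drawn at 1 + k1 r^2 times it, then the intrinsics apply), "rvec" (rotation vector, rad) and "tvec" (3), from world to camera coordinates, as OpenCV has them; the wrist camera has in their place "tool_from_camera" (4x4, takes a point from camera to tool coordinates, whose origin is the TCP and whose axes are the flange's). Camera axes: x right, y down, z forward; pixel columns grow to the right and rows downward; lengths in mm; the calibration is good to about 2 mm. A picture is of the moment at which its call begins: read the wrist's pose just before it. calibration takes no time and is no camera call.
- robot.hand_in(): hands the job in; it is judged then, once.
The state is a dict: "t": time; "q": joint angles; "joint_velocities": joint speeds; "effort": joint torques, N m; "tool_pos": TCP position; "tool_rot": TCP orientation; "ft_force": force on the tool from outside, world axes, zero at the start; "wrist_torque": the same for the moment, N m; "opening": finger opening in mm; "finger_force": force on a finger pad.
Only numpy, scipy, OpenCV 4.12 (cv2) and the standard library are available. Lean on these libraries where they do the work, as an engineer would, in place of code of your own. Each camera call takes 0.05 s, during which the arm holds its last target. There are 200 camera calls.

## Task

Pull the reagent drawer well open by its handle, pick out the cassette with two caps and hold it up in the air in front of the label reader: upright, with its flat label end square to the reader's window, centred on the window and about 8 cm from it. Finish there still holding it, with the drawer left open, the other two cassettes left standing in the drawer, the things on the bench left alone and the reader untouched.

Things in the scene. Friction and masses are not known exactly. Their poses are not given: they have to be found in the camera images.
- module_drawer0 (a joint): opening of the drawer in m: 0 shut (or ajar at first), 0.12 well open, stop at 0.169. Slides at about 1 N, stays where left. Its module is a white box fixed on the bench, 245 deep, 380 wide, 110 mm high, drawer towards the robot, a 50 mm high box fixed at its rear on top. Drawer floor 22 mm above the bench and 338 mm wide; top of its front panel 98 mm, of its side walls 88 mm above the bench
- module_drawer0_handle (a point): middle of the drawer's handle: a level steel bar 11 mm thick and 120 mm long, 35 mm in front of the drawer's front panel (panel 15 mm thick), 72 mm above the bench and 38 mm below the module's top. y runs along the bar, x points into the module: the drawer is pulled open along -x
- cassette_centre (a point): centre, half-way up, of the body of the cassette to show: white plastic, 84 long (x), 34 wide (y), 48 mm high (z up), with TWO grey caps 22 mm across, 10 mm high on top. -x: flat label end; +x: last 24 mm a nose 20 mm wide. 0.08 to 0.17 kg. Stands in one of three places 100 mm apart across the drawer, 65 to 80 mm behind its front panel's inside, label end roughly towards the handle
- label (a point): middle of the label end of that cassette: a pale label with black bars, 42 mm from the centre along its -x; same axes as the cassette
- one_cap_centre (a point): centre of the body of another cassette in the drawer, the same body but with ONE grey cap 28 mm across. Stays standing in the drawer
- no_cap_centre (a point): centre of the body of a third cassette in the drawer, the same body with NO cap (flat top). Stays standing in the drawer
- reader: the fixed label reader to the left: a grey foot plate 110 x 100 x 16 mm on the bench with a steel post 306 mm high and, clamped on the post, a white head 72 deep x 56 wide x 50 mm high. The origin is on the bench straight below the window; -x is the way the reader looks
- reader_window (a point): middle of the dark window on the front face of the reader's head, 170 to 230 mm above the bench. -x points out of the window, level, the way the reader looks; y is sideways, z up
- wash_bottle: bystander: white bottle 64 mm across, 150 mm high, on the bench to the right of the module; origin under its base
- jar: bystander: jar 54 mm across, 60 mm high, on the bench between the drawer and the reader; origin under its base

How it is judged (in metres and radians):
On the way, in this order (a step that is already met when the one before it is completed fails the run):
1. the drawer is pulled at least 100 mm open (value of joint module_drawer0 above 0.1 m), for 0.2 s.
2. the two-capped cassette is lifted clear of the drawer in the fingers (height (world z) of cassette_centre above 0.13 m and contact force between the fingers and cassette above 1 N), for 0.2 s.
At the end, for the whole second after the job is handed in: Cassette held still in the air by the fingers only, upright within 0.2 rad, label end square to the window within 0.22 rad, label 50 to 110 mm from it and within 25 mm of its axis; drawer at least 80 mm open, other cassettes standing in it, bench things within 30 mm of their start (x of label in the frame of reader_window between -0.11 and -0.05 m and y of label in the frame of reader_window between -0.025 and 0.025 m and z of label in the frame of reader_window between -0.025 and 0.025 m and x of cassette_centre in the frame of reader_window below -0.085 m and angle between the x axis of cassette_centre and the x axis of reader_window, either way round below 0.22 rad and angle between cassette_centre's own z axis and vertical below 0.2 rad and contact force between the fingers and cassette above 1 N and contact force between cassette and reader below 0.2 N and linear speed of cassette below 0.03 m/s and value of joint module_drawer0 above 0.08 m and height (world z) of each of one_cap_centre, no_cap_centre below 0.06 m and angle between each of one_cap_centre, no_cap_centre's own z axis and vertical below 0.3 rad and distance of each of wash_bottle, jar from where it was at the start of the episode below 0.03 m); the arm keeps its last pose, push and grip.
It fails at once if the reader is struck (more than 3 N) (contact force between reader and anything else above 3 N).
It fails at once if another cassette is lifted out of the drawer (height (world z) of any of one_cap_centre, no_cap_centre above 0.09 m).
It fails at once if another cassette is tipped over (angle between any of one_cap_centre, no_cap_centre's own z axis and vertical above 0.7 rad).
It fails at once if a thing on the bench is knocked away (distance of any of wash_bottle, jar from where it was at the start of the episode above 0.05 m).
It also fails if it takes over 51 s, if anything falls off the work surface, if the arm or the gripper's body presses on something with over 40 N, if the wrist force passes 120 N, or if a joint passes its speed limit or range.

## Working session

There is one attempt and no reset: what is moved stays moved. The work goes in short steps, Python scripts to look and compute and a tool call to move; the robot and the scene stay as the last step left them, time stands still between calls to the robot, and variables do not carry over. Pictures are saved under pics/ and viewed, at most 10 in all, crops included, and the job is handed in when it is done.

Besides the shell and the picture viewer there is one more tool, called in YAML: its name, and indented under it one key for each argument. servo_tool: Moves the arm, as the interface text tells. Its arguments: {"type":"object","properties":{"motion":{"type":"array","items":{"type":"number"}},"force":{"type":"number"}},"required":["motion"]}

```bash
mkdir -p pics; ls
cat > h.py <<'E'
import numpy as np, cv2
from scipy.spatial.transform import Rotation as R
from station import robot, imaging
def pose():
    s=robot.sense(); return np.array(s['tool_pos']),R.from_quat(s['tool_rot']),s
def cam(name):
    """returns pic, depth, point map in world (mm)"""
    p,r,s=pose(); pic,d=imaging.capture(name); c=imaging.calibration(name)
    K=np.array(c['intrinsics'],float); h,w=d.shape
    u,v=np.meshgrid(np.arange(w),np.arange(h))
    uv=np.stack([u,v],-1).reshape(-1,1,2).astype(np.float64)
    n=cv2.undistortPoints(uv,K,np.array([c['k1'],0,0,0,0],float)).reshape(h,w,2)
    P=np.dstack([n*d[...,None],d])
    if 'rvec' in c:
        Rm=cv2.Rodrigues(np.array(c['rvec'],float))[0]; W=(P-np.array(c['tvec'],float).ravel())@Rm
    else:
        T=np.array(c['tool_from_camera'],float); W=(P@T[:3,:3].T+T[:3,3])@r.as_matrix().T+p
    W[d==0]=np.nan
    return pic,d,W
def save(n,pic): cv2.imwrite(f'pics/{n}.png',cv2.cvtColor(pic,cv2.COLOR_RGB2BGR))
E
python3 - <<'E'
from h import *
for n in ['scene','top']:
    pic,d,W=cam(n); save(n,pic); np.save(n+'.npy',W)
p,r,s=pose(); print(s['t'],p,r.as_matrix().round(3),s['opening'])
print(imaging.calibration('wrist')['tool_from_camera'])
a=cv2.imread('pics/scene.png');
E
```

```text
pics
0.1 [181.51085014 597.61418689 245.02744375] [[-0.957  0.291 -0.   ]
 [ 0.291  0.957 -0.001]
 [-0.    -0.001 -1.   ]] 91.69127205233004
[[ 4.46620295e-04 -9.51039202e-01 -3.09069955e-01  8.41796738e+01]
 [ 9.99999899e-01  4.08837857e-04  1.87010801e-04  5.20691166e-01]
 [-5.14951050e-05 -3.09070007e-01  9.51039288e-01 -1.38443889e+02]
 [ 0.00000000e+00  0.00000000e+00  0.00000000e+00  1.00000000e+00]]
```

View pics/scene.png

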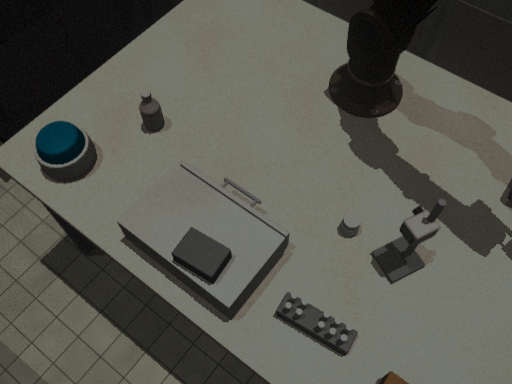

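View pics/top.png

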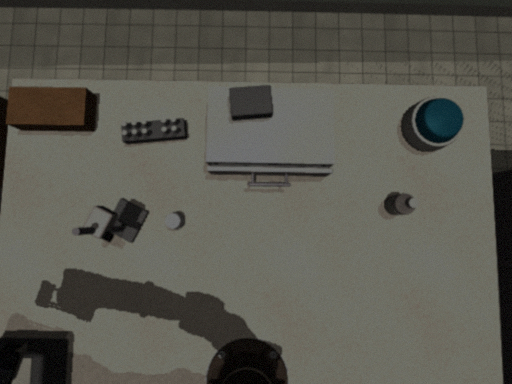

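The scene view shows the module with its handle at about (242,190), the jar at (349,226) and the reader at (410,240). In the top view the handle is at (268,183), the drawer panel at (270,167), the reader at (115,220) and the jar at (175,220).

Run:
```python
from h import *
W=np.load('top.npy'); S=np.load('scene.npy')
def q(n,W,u,v): print(n,u,v,W[v,u].round(0))
for u,v in [(210,100),(330,100),(210,155),(330,155),(210,165),(330,165),(208,172),(330,172),(250,183),(268,183),(288,183),(175,220),(82,231),(100,215),(130,220),(400,205)]: q('top',W,u,v)
for n,A in (('top',W),('scene',S)):
    def box(nm,m):
        P=A[m]; 
        if len(P)<3: print(n,nm,len(P)); return
        r=cv2.minAreaRect(P[:,:2].astype(np.float32)); print(n,nm,len(P),P.min(0).round(),P.max(0).round(),np.round(r[0]),np.round(r[1]),round(r[2],1))
    x,y,z=A[...,0],A[...,1],A[...,2]
    box('modtop',(abs(z-110)<5)&(x>500)&(abs(y+80)<260))
    box('handle',(z>60)&(z<85)&(x>480)&(x<640)&(abs(y+60)<90))
    box('panel',(z>90)&(z<103)&(x>500)&(x<680)&(abs(y+60)<220))
    box('foot',(z>10)&(z<22)&(y>300)&(y<480)&(x>350)&(x<600))
    box('head',(z>150)&(z<290)&(y>300)&(y<560)&(x>330)&(x<600))
    box('post',(z>295)&(z<330)&(y>300)&(y<560)&(x>330)&(x<600))
    box('jar',(z>50)&(z<70)&(y>150)&(y<300)&(x>350)&(x<600))
    box('bottle',(z>30)&(z<200)&(y<-350)&(y>-550)&(x>400)&(x<650))
```

```text
top 210 100 [842. 119. 112.]
top 330 100 [ 847. -241.  113.]
top 210 155 [675. 115. 109.]
top 330 155 [ 680. -239.  113.]
top 210 165 [655. 122.  46.]
top 330 165 [ 654. -245.   87.]
top 208 172 [640. 133.  -2.]
top 330 172 [ 631. -243.   97.]
top 250 183 [597.  -4.  75.]
top 268 183 [597. -58.  80.]
top 288 183 [ 599. -119.   73.]
top 175 220 [483. 222.  60.]
top 82 231 [455. 392. 291.]
top 100 215 [494. 381. 221.]
top 130 220 [481. 373.  13.]
top 400 205 [ 535. -446.  107.]
top modtop 8180 [ 653. -252.  105.] [886. 129. 115.] [770. -62.] [381. 232.] 89.8
top handle 258 [ 589. -149.   61.] [630.  30.  85.] [610. -60.] [ 41. 179.] 0.0
top panel 711 [ 628. -246.   90.] [656. 127. 103.] [642. -59.] [373.  26.] 89.8
top foot 880 [412. 321.  10.] [550. 426.  21.] [481. 385.] [102. 110.] 63.1
top head 867 [424. 350. 175.] [518. 424. 289.] [472. 380.] [74. 74.] 64.3
top post 67 [445. 391. 295.] [462. 409. 308.] [454. 400.] [18. 17.] 89.1
top jar 204 [459. 208.  52.] [504. 255.  64.] [481. 231.] [46. 46.] 42.0
top bottle 538 [ 509. -492.   30.] [ 571. -433.  155.] [ 539. -461.] [63. 55.] 9.6
scene modtop 9602 [ 652. -251.  105.] [886. 131. 115.] [769. -60.] [383. 233.] 89.8
scene handle 206 [ 589. -122.   67.] [621.   7.  83.] [605. -58.] [129.  31.] 89.8
scene panel 749 [ 630. -244.   90.] [680. 131. 103.] [642. -56.] [377.  47.] 85.7
scene foot 1282 [418. 324.  10.] [551. 458.  22.] [482. 391.] [100. 112.] 62.9
scene head 1072 [426. 354. 176.] [520. 432. 290.] [475. 385.] [75. 76.] 66.1
scene post 69 [446. 395. 296.] [465. 413. 310.] [455. 403.] [17. 18.] 67.7
scene jar 240 [458. 210.  50.] [506. 258.  67.] [484. 234.] [47. 47.] 60.3
scene bottle 596 [ 514. -490.   30.] [ 575. -430.  153.] [ 548. -455.] [49. 65.] 50.2
```

Run:
```python
from h import *
a=cv2.imread('pics/scene.png')[180:290,360:460];b=cv2.imread('pics/top.png')[185:255,65:155]
w,_,_=cam('wrist'); w=cv2.cvtColor(w,cv2.COLOR_RGB2BGR)
f=lambda i:cv2.convertScaleAbs(cv2.resize(i,(400,300),interpolation=cv2.INTER_CUBIC),alpha=1.8)
cv2.imwrite('pics/c1.png',np.vstack([np.hstack([f(a),f(b)]),np.hstack([f(w),f(w)*0])]))
for n in('top','scene'):
    A=np.load(n+'.npy'); x,y,z=A[...,0],A[...,1],A[...,2]
    m=(z>170)&(z<285)&(y>300)&(y<560)&(x>330)&(x<600); zz=z[m]; print(np.histogram(zz,bins=range(170,290,10)))
    t=np.median(zz[zz>200]); mm=m&(abs(z-t)<6); r=cv2.minAreaRect(A[mm][:,:2].astype(np.float32)); print(t,r,cv2.boxPoints(r).round())
```

```text
(array([ 10,  40,  53, 110, 231, 347,  13,  11,  13,  12,  15]), array([170, 180, 190, 200, 210, 220, 230, 240, 250, 260, 270, 280]))
220.35750548388552 ((476.1835632324219, 387.9537658691406), (56.03481674194336, 73.0684585571289), 63.237342834472656) [[431. 379.]
 [496. 346.]
 [521. 397.]
 [456. 429.]]
(array([ 12,  65,  80, 125, 270, 397,  19,  20,  21,  20,  19]), array([170, 180, 190, 200, 210, 220, 230, 240, 250, 260, 270, 280]))
220.61117245495157 ((477.9469299316406, 393.246337890625), (56.613975524902344, 75.952880859375), 64.8647232055664) [[432. 384.]
 [500. 351.]
 [524. 403.]
 [456. 435.]]
```

View pics/c1.png

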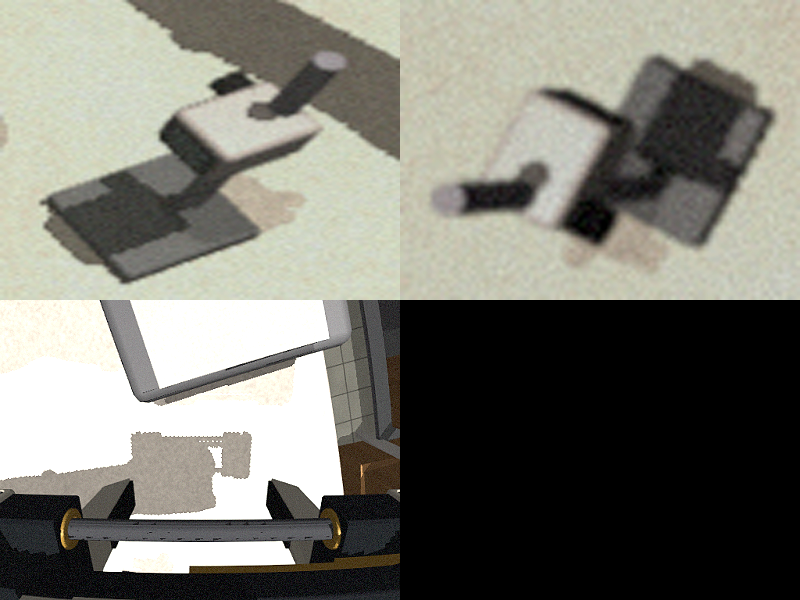

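The crops show that the reader head's dark window face points away from the post, towards the foot's far end, along about (0.89,-0.45) in the world. The knob is on its side. The way to the handle is clear, so I'll move there now.

```bash
cat >> h.py <<'E'
def go(target,yaw=0.,p=None,r=None):
    """units for one shift; yaw deg: cassette heading, tool x = -heading. Returns new commanded (p,r)."""
    if p is None: p,r,_=pose()
    t=np.radians(yaw); c,s=np.cos(t),np.sin(t)
    G=R.from_matrix(np.array([[-c,-s,0],[-s,c,0],[0,0,-1]]))
    sh=r.inv().apply(np.array(target,float)-p)/25; rv=np.degrees((r.inv()*G).as_rotvec())/6
    print('shift',sh.round(2),'turn',rv.round(2)); return np.array(target,float),G
E
python3 - <<'E'
from h import *
a=go([290,280,246],0); go([520,-58,190],0,*a)
E
```

```text
shift [ -7.84 -10.9   -0.02] turn [-0.01 -0.   -2.82]
shift [ -9.2  -13.52   2.24] turn [0. 0. 0.]
```

servo_tool:
  motion: [0.5,-0.95,-1.3,0,0,0,-0.4,0.5,-1.9,-2.6,0,0,0,-0.8,0.3,-2.85,-3.9,0,0,0,-1.2,0.2,-3.8,-5.2,0,0,0,-1.6,0.1,-4.75,-6.5,0,0,0,-2.0,0,-5.7,-7.8,0,0,0,-2.4,0,-6.7,-9.2,0,0,0,-2.8,0,-7.6,-10.6,0,0,0,-2.82]

```text
t: 0.82
tool_pos: [286.4, 288.5, 245.6]
tool_rot: [-0.002, 1.0, 0.0, 0.0]
ft_force: [1.1, -0.5, 0.5]
opening: 42.7
finger_force: 0.0
```

Run:
```python
from h import *
go([500,-58,190],0); print(pose()[0])
```

```text
shift [ -8.5  -13.89   2.22] turn [0.   0.   0.03]
[286.40622902 288.50643294 245.64856407]
```

servo_tool:
  motion: [0,-0.8,-1.3,0.2,0,0,0,0,-1.6,-2.65,0.4,0,0,0,0,-2.45,-4.0,0.6,0,0,0,0,-3.3,-5.4,0.8,0,0,0,0,-4.1,-6.7,1.0,0,0,0,0,-4.95,-8.1,1.2,0,0,0,0,-5.8,-9.5,1.4,0,0,0,0,-6.6,-10.8,1.6,0,0,0]

```text
t: 1.48
tool_pos: [451.8, 18.3, 205.6]
tool_rot: [-0.0, 1.0, -0.0, 0.0]
ft_force: [1.2, 0.9, 0.3]
opening: 0.2
finger_force: 0.0
```

servo_tool:
  motion: [0,-0.9,-1.4,0.2,0,0,0,0,-1.9,-3.0,0.4,0,0,0,0,-1.9,-3.0,0.6,0,0,0,0,-1.9,-3.0,0.6,0,0,0,0,-1.9,-3.0,0.6,0,0,0,0,-1.9,-3.0,0.6,0,0,0,0,-1.9,-3.0,0.6,0,0,0,0,-1.9,-3.0,0.6,0,0,0]

```text
t: 2.15
tool_pos: [498.5, -53.1, 191.1]
tool_rot: [-0.001, 1.0, 0.0, 0.0]
ft_force: [-0.2, -0.4, 0.1]
opening: 0.4
finger_force: 0.0
```

Run:
```python
from h import *
p,r,s=pose(); print(p,r.as_matrix().round(3))
pic,d,A=cam('wrist'); save('w1',pic)
x,y,z=A[...,0],A[...,1],A[...,2]
def st(n,m):
    P=A[m]; print(n,len(P)); 
    if len(P)>5: print(np.percentile(P,[1,5,50,95,99],axis=0).round(1))
st('bar',(z>68)&(z<85)&(x>570)&(x<615)&(abs(y+58)<45))
st('panel',(z>92)&(z<104)&(x>612)&(x<660)&(abs(y+58)<60))
st('mod',(z>105)&(z<116)&(x>640)&(x<680)&(abs(y+58)<60))
```

```text
[498.47498983 -53.06871617 191.07260581] [[-1.    -0.003  0.   ]
 [-0.003  1.     0.001]
 [-0.     0.001 -1.   ]]
bar 0
panel 36
[[630.3 -57.8  92.2]
 [630.5 -57.2  92.4]
 [631.7 -54.2  94.4]
 [632.2 -50.6  97.1]
 [632.5 -50.6  97.7]]
mod 0
```

View pics/w1.png

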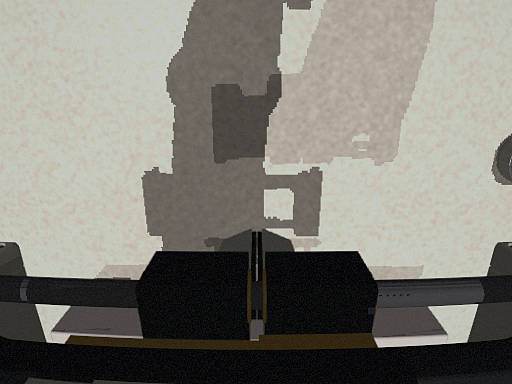

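The image looks back towards the robot. The closed fingers hide the bar, and the drawer panel's edge is at the bottom, around row 330 (front face x≈631). I'll hook the closed fingers behind the bar, into the gap from x=600 to 630.

servo_tool:
  motion: [0,-1.2,-0.1,0.4,0,0,0,0,-2.4,-0.2,0.8,0,0,0,0,-3.6,-0.2,1.2,0,0,0,0,-4.66,-0.2,1.6,0,0,0,0,-4.66,-0.2,2.0,0,0,0,0,-4.66,-0.2,2.2,0,0,0,0,-4.66,-0.2,2.2,0,0,0,0,-4.66,-0.2,2.2,0,0,0]

```text
t: 2.87
tool_pos: [614.0, -59.2, 135.8]
tool_rot: [-0.0, 1.0, 0.0, -0.001]
ft_force: [0.0, -0.4, 0.6]
opening: 0.5
finger_force: 0.0
```

servo_tool:
  motion: [0,0,0,0.2,0,0,0,0,0,0,0.4,0,0,0,0,0,0,0.6,0,0,0,0,0,0,0.8,0,0,0,0,0,0,1.0,0,0,0,0,0,0,1.1,0,0,0,0,0,0,1.2,0,0,0,0,0,0,1.2,0,0,0]

```text
t: 3.53
tool_pos: [614.9, -59.4, 105.1]
tool_rot: [-0.0, 1.0, -0.0, -0.0]
ft_force: [0.1, -0.1, -0.3]
opening: 0.3
finger_force: 0.0
```

servo_tool:
  motion: [0,0,0,0.2,0,0,0,0,0,0,0.4,0,0,0,0,0,0,0.6,0,0,0,0,0,0,0.8,0,0,0,0,0,0,1.0,0,0,0,0,0,0,1.15,0,0,0,0,0,0,1.15,0,0,0,0,0,0,1.15,0,0,0]

```text
t: 4.2
tool_pos: [615.1, -59.4, 76.7]
tool_rot: [-0.0, 1.0, -0.0, -0.0]
ft_force: [0.4, -0.2, 0.5]
opening: 0.7
finger_force: 0.0
```

servo_tool:
  motion: [0,0.2,0,0,0,0,0,0,0.5,0,0,0,0,0,0,0.9,0,0,0,0,0,0,1.4,0,0,0,0,0,0,1.9,0,0,0,0,0,0,2.4,0,0,0,0,0,0,2.9,0,0,0,0,0,0,3.4,0,0,0,0,0]

```text
t: 4.87
tool_pos: [529.4, -59.1, 77.4]
tool_rot: [-0.0, 1.0, 0.0, 0.001]
ft_force: [1.4, 0.4, -1.2]
opening: 0.2
finger_force: 0.8
```

servo_tool:
  motion: [0,0.5,0,0,0,0,0,0,1.0,0,0,0,0,0,0,1.4,0,0,0,0,0,0,1.8,0,0,0,0,0,0,2.1,0,0,0,0,0,0,2.35,0,0,0,0,0,0,2.5,0,0,0,0,0,0,2.5,0,0,0,0,0]

```text
t: 5.53
tool_pos: [466.8, -59.5, 77.0]
tool_rot: [-0.0, 1.0, 0.0, -0.0]
ft_force: [-0.0, -0.1, -0.1]
opening: 0.4
finger_force: 0.0
```

Run:
```python
from h import *
pic,d,A=cam('top'); x,y,z=A[...,0],A[...,1],A[...,2]
m=(z>92)&(z<103)&(x>420)&(x<640)&(y>-240)&(y<120)&((y<-160)|(y>40)); P=A[m]; print(len(P),np.percentile(P,[5,50,95],axis=0).round())
```

```text
260 [[ 483. -232.   94.]
 [ 491.   44.   97.]
 [ 497.  112.  100.]]
```

servo_tool:
  motion: [0,0,0,-0.8,0,0,0,0,0,0,-2.0,0,0,0,0.2,0,0,-3.5,0,0,0,0.4,-0.4,0,-5.0,0,0,0,0.6,-0.9,0,-6.5,0,0,0,0.8,-1.3,0,-8.0,0,0,0,1,-1.7,0,-9.5,0,0,0,1,-1.7,0,-10.1,0,0,0]

```text
t: 6.25
tool_pos: [513.4, -59.7, 334.5]
tool_rot: [-0.0, 1.0, -0.0, 0.003]
ft_force: [0.8, 0.8, 0.3]
opening: 35.8
finger_force: 0.0
```

servo_tool:
  motion: [1,0,0,0,0,0,0,1,0,0,0,0,0,0,1,0,0,0,0,0,0,1,0,0,0,0,0,0,1,0,0,0,0,0,0,1,0,0,0,0,0,0,1,0,0,0,0,0,0,1,0,0,0,0,0,0]

```text
t: 6.92
tool_pos: [510.1, -59.4, 329.2]
tool_rot: [-0.0, 1.0, -0.0, -0.0]
ft_force: [-0.7, 1.0, 0.7]
opening: 88.8
finger_force: 0.0
```

Run:
```python
from h import *
pic,d,A=cam('wrist'); save('w2',pic); np.save('w2.npy',A); print(pose()[0])
```

```text
[510.11319347 -59.44146029 329.2927087 ]
```

View pics/w2.png

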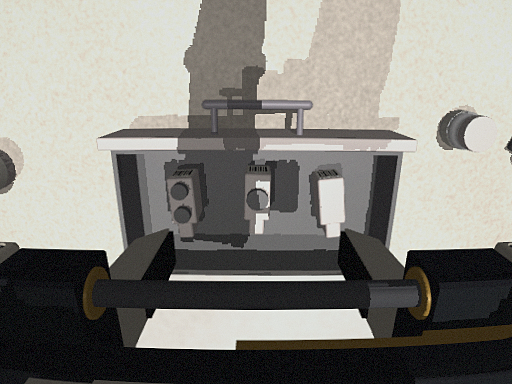

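The picture shows the drawer open with three cassettes. The two-capped one is at pixel (183,200), the one-capped at (258,198) and the no-cap at (328,200). All label ends point up the image, towards the handle.

Run:
```python
from h import *
A=np.load('w2.npy'); x,y,z=A[...,0],A[...,1],A[...,2]
v,u=np.mgrid[:384,:512]
for n,c in (('two',183),('one',258),('no',328)):
    w=(abs(u-c)<32)&(v>160)&(v<245)
    m=w&(z>60)&(z<84)
    k=cv2.morphologyEx(m.astype(np.uint8),cv2.MORPH_OPEN,np.ones((3,3))).astype(bool)
    P=A[k]; r=cv2.minAreaRect(P[:,:2].astype(np.float32)); print(n,len(P),[np.round(q,1) for q in r],P.min(0).round(),P.max(0).round(),np.median(P[:,2]).round(1))
    # body edges (label part, excluding nose) per x slice
    for xs in range(535,615,8):
        s=P[abs(P[:,0]-xs)<3.]
        if len(s)>6: print('  ',xs,s[:,1].min().round(1),s[:,1].max().round(1),'mid',((s[:,1].min()+s[:,1].max())/2).round(1))
    q=w&(z>76)&(z<84)
    num,_,st,ce=cv2.connectedComponentsWithStats(q.astype(np.uint8))
    for i in range(1,num):
        if st[i,4]>20: print('  cap',A[_==i].mean(0).round(1),st[i,4])
print('panel',np.percentile(A[(z>94)&(z<102)&(x<540)&(x>470)],[2,50,98],axis=0).round(1))
mm=(z>80)&(z<92)&(x>520)&(x<610);print('walls',A[mm&(y<-180)].mean(0),A[mm&(y>60)].mean(0))
```

```text
two 1417 [array([ 581.2, -155.1]), array([82.7, 33.2]), np.float64(2.9)] [ 540. -173.   60.] [ 622. -138.   81.] 70.0
   543 -173.0 -140.6 mid -156.8
   551 -172.0 -140.2 mid -156.1
   559 -172.5 -139.7 mid -156.1
   567 -172.4 -139.5 mid -155.9
   575 -172.0 -138.8 mid -155.4
   583 -171.3 -138.4 mid -154.9
   591 -170.4 -138.0 mid -154.2
   599 -169.8 -137.7 mid -153.7
   607 -163.6 -144.4 mid -154.0
  cap [ 555.9 -156.8   79.6] 237
  cap [ 586.8 -155.3   79.3] 217
one 1456 [array([575.9, -58.2]), array([33.7, 83. ]), np.float64(89.5)] [534. -75.  60.] [617. -41.  82.] 70.0
   535 -73.5 -41.5 mid -57.5
   543 -73.3 -41.7 mid -57.5
   551 -73.4 -41.6 mid -57.5
   559 -74.8 -41.4 mid -58.1
   567 -74.9 -41.3 mid -58.1
   575 -75.0 -42.5 mid -58.8
   583 -75.1 -42.4 mid -58.7
   591 -75.2 -42.3 mid -58.7
   599 -73.8 -43.5 mid -58.7
   607 -68.7 -50.1 mid -59.4
  cap [566.4 -58.1  79.6] 365
no 1415 [array([581.7,  39.7]), array([83.5, 33.4]), np.float64(6.9)] [539.  19.  60.] [624.  58.  72.] 69.4
   543 18.9 51.6 mid 35.3
   551 19.1 52.2 mid 35.6
   559 20.2 53.0 mid 36.6
   567 21.0 53.5 mid 37.3
   575 22.2 55.8 mid 39.0
   583 22.9 56.3 mid 39.6
   591 24.0 56.9 mid 40.5
   599 25.1 57.3 mid 41.2
   607 33.1 51.6 mid 42.4
panel [[ 484.6 -237.1   94.9]
 [ 491.7  -60.5   96.9]
 [ 499.5  119.7   98.5]]
walls [ 564.79692822 -230.11692639   86.2597326 ] [563.54458758 111.89709235  86.07926083]
```

servo_tool:
  motion: [0.63,-0.5,-0.8,0.8,0,0,-0.1,0.63,-1.0,-1.6,1.9,0,0,-0.2,0.63,-1.5,-2.4,3.0,0,0,-0.3,0.63,-2.0,-3.2,4.2,0,0,-0.4,0.63,-2.5,-3.84,5.4,0,0,-0.5,0.63,-2.8,-3.84,6.4,0,0,-0.5,0.63,-2.8,-3.84,6.8,0,0,-0.5,0.63,-2.8,-3.84,6.8,0,0,-0.5]

```text
t: 7.63
tool_pos: [578.7, -154.7, 156.9]
tool_rot: [-0.026, 1.0, 0.0, -0.003]
ft_force: [-0.0, 0.3, 0.2]
opening: 57.9
finger_force: 0.0
```

Run:
```python
from h import *
go([580,-155.3,60],3)
```

```text
shift [-0.07 -0.03  3.87] turn [ 0.01 -0.05  0.  ]
```

servo_tool:
  motion: [0.63,0,0,0.4,0,0,0,0.63,0,0,0.9,0,0,0,0.63,0,0,1.4,0,0,0,0.63,0,0,1.9,0,0,0,0.63,0,0,2.3,0,0,0,0.63,0,0,2.6,0,0,0,0.63,0,0,2.8,0,0,0,0.63,0,0,2.9,0,0,0]

```text
t: 8.3
tool_pos: [580.1, -155.3, 86.5]
tool_rot: [-0.026, 1.0, 0.0, -0.0]
ft_force: [-0.9, -0.9, -0.3]
opening: 57.4
finger_force: 0.0
```

servo_tool:
  motion: [0.63,0,0,0.3,0,0,0,0.63,0,0,0.6,0,0,0,0.63,0,0,0.9,0,0,0,0.63,0,0,0.9,0,0,0,0.5,0,0,0.9,0,0,0,0.35,0,0,0.9,0,0,0,0.25,0,0,0.9,0,0,0,0.2,0,0,0.9,0,0,0]
  force: 20

```text
t: 8.97
tool_pos: [580.5, -155.4, 64.9]
tool_rot: [-0.026, 1.0, -0.0, 0.0]
ft_force: [0.2, 0.2, 0.9]
opening: 36.1
finger_force: 0.0
```

servo_tool:
  motion: [0.15,0,0,0,0,0,0,0.15,0,0,0,0,0,0,0.15,0,0,0,0,0,0,0.15,0,0,0,0,0,0,0.15,0,0,-0.1,0,0,0,0.15,0,0,-0.2,0,0,0,0.15,0,0,-0.4,0,0,0,0.15,0,0,-0.6,0,0,0]

```text
t: 9.63
tool_pos: [580.0, -155.3, 79.7]
tool_rot: [-0.026, 1.0, 0.0, -0.0]
ft_force: [0.0, -0.1, -0.9]
opening: 33.9
finger_force: 20.0
```

servo_tool:
  motion: [0.15,0,0,-0.5,0,0,0,0.15,0,0,-1.1,0,0,0,0.15,0,0,-1.8,0,0,0,0.15,0,0,-2.6,0,0,0,0.15,0,0,-3.4,0,0,0,0.15,0,0,-4.2,0,0,0,0.15,0,0,-4.8,0,0,0,0.15,0,0,-5.2,0,0,0]

```text
t: 10.3
tool_pos: [580.8, -155.8, 212.4]
tool_rot: [-0.026, 1.0, -0.0, 0.001]
ft_force: [0.1, -0.0, -1.0]
opening: 33.8
finger_force: 20.0
```

Run:
```python
from h import *
# refined reader estimate from two views taken at start
for n in('top','scene'):
    A=np.load(n+'.npy'); x,y,z=A[...,0],A[...,1],A[...,2]
    m=(z>214)&(z<232)&(y>320)&(y<460)&(x>400)&(x<550)
    m=cv2.erode(m.astype(np.uint8),np.ones((3,3))).astype(bool); print(n,np.percentile(A[m][:,2],[10,50,90]))
    a=np.radians(-26.5); e=np.array([np.cos(a),np.sin(a)]); 
    f=(z>10)&(z<22)&(y>300)&(y<480)&(x>350)&(x<600); r=cv2.minAreaRect(A[f][:,:2].astype(np.float32)); print(r)
print(robot.sense()['finger_force']); go([660,298,215],-26.5)
```

```text
top [218.803219   221.06119604 223.11164455]
((480.7502746582031, 385.3124084472656), (101.69131469726562, 109.95818328857422), 63.08931350708008)
scene [218.57760231 221.31061903 223.77701879]
((482.4283142089844, 390.81658935546875), (100.33602905273438, 112.32933044433594), 62.88681411743164)
19.999911189079285
shift [-4.12 17.96 -0.1 ] turn [0.   0.03 4.92]
```

servo_tool:
  motion: [0.15,-0.1,0.5,0,0,0,0.1,0.15,-0.4,1.5,0,0,0,0.4,0.15,-0.7,2.7,0,0,0,0.8,0.15,-1.0,4.0,0,0,0,1.2,0.15,-1.3,5.3,0,0,0,1.6,0.15,-1.6,6.6,0,0,0,2.0,0.15,-1.9,7.9,0,0,0,2.4,0.15,-2.2,9.2,0,0,0,2.8]

```text
t: 10.97
tool_pos: [622.9, 78.8, 209.9]
tool_rot: [0.121, 0.993, 0.0, -0.0]
ft_force: [0.9, 0.3, -1.5]
opening: 34.0
finger_force: 20.0
```

Run:
```python
from h import *
print(pose()[0]); go([660,298,215],-26.5)
```

```text
[622.87101425  78.83566547 209.90934336]
shift [ 0.66  8.87 -0.2 ] turn [ 0.  -0.   2.1]
```

servo_tool:
  motion: [0.15,0.1,1.3,0,0,0,0.35,0.15,0.2,2.6,0,0,0,0.7,0.15,0.3,3.9,0,0,0,1.05,0.15,0.4,5.2,0,0,0,1.4,0.15,0.5,6.5,0,0,0,1.75,0.15,0.6,7.6,0,0,0,2.1,0.15,0.66,8.4,0,0,0,2.1,0.15,0.66,8.87,-0.1,0,0,2.1]

```text
t: 11.63
tool_pos: [658.6, 300.7, 211.2]
tool_rot: [0.226, 0.974, 0.0, -0.001]
ft_force: [-0.2, 0.3, -1.4]
opening: 33.5
finger_force: 20.0
```

servo_tool:
  motion: [0.15,0,0,0,0,0,0,0.15,0,0,0,0,0,0,0.15,0,0,0,0,0,0,0.15,0,0,0,0,0,0,0.15,0,0,0,0,0,0,0.15,0,0,0,0,0,0,0.15,0,0,0,0,0,0,0.15,0,0,0,0,0,0]

```text
t: 12.3
tool_pos: [659.8, 296.2, 212.1]
tool_rot: [0.228, 0.974, 0.0, 0.0]
ft_force: [0.3, 0.0, -2.0]
opening: 34.0
finger_force: 20.0
```

Run:
```python
from h import *
print(pose()[0]); W=cam('wrist'); S=cam('scene')
np.save('w3.npy',W[2]); np.save('s3.npy',S[2])
sc=cv2.convertScaleAbs(cv2.resize(S[0][130:320,300:512],(400,358)),alpha=1.5)
save('c3',np.hstack([cv2.resize(W[0],(400,358)),sc]))
```

```text
[659.83911159 296.16144357 212.07718021]
```

View pics/c3.png

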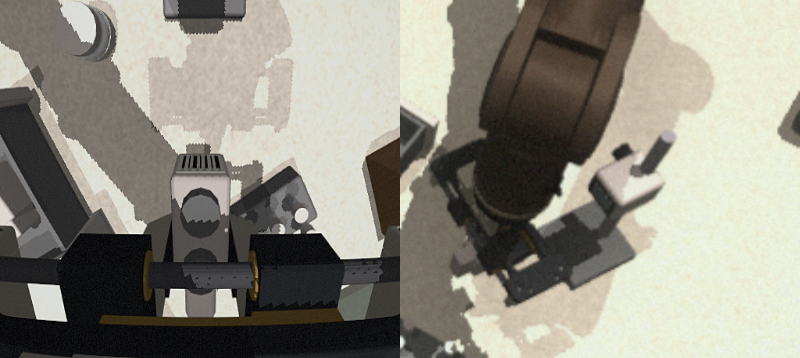

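The wrist crop shows the two-capped cassette gripped square, with its label end at (200,165) facing the reader foot and head at the top, (204,10). I'll measure both in the tool frame.

Run:
```python
from h import *
p,r,_=pose(); A=np.load('w3.npy'); v,u=np.mgrid[:384,:512]
T=r.inv().apply((A-p).reshape(-1,3)).reshape(A.shape)
# cassette in tool frame
c=(abs(T[...,1])<22)&(T[...,0]>-10)&(T[...,0]<55)&(T[...,2]>-15)&(T[...,2]<50)&(v>155)&(v<260)
P=T[c]; print('cass',np.percentile(P,[1,50,99],axis=0).round(1))
for xs in (20,25,30,35,38): 
    s=P[(abs(P[:,0]-xs)<2)&(P[:,2]<2)]
    if len(s): print(xs,s[:,1].min().round(1),s[:,1].max().round(1),np.median(s[:,2]).round(1))
h=(v<25)&(u>195)&(u<330)&(T[...,2]<60); P=T[h]; print('head',len(P),np.percentile(P,[1,5,50,95,99],axis=0).round(1)); print(np.percentile(A[h],[1,50,99],axis=0).round(1))
f=h&(A[...,2]<218); Q=A[f]; print('front',len(Q),Q.mean(0).round(1), 'z',np.percentile(Q[:,2],[1,99]))
if len(Q)>10:
    k=np.polyfit(T[f][:,1],T[f][:,0],1); print('front slope',k)
for n in('top','scene'):
    A=np.load(n+'.npy'); z=A[...,2]; m=(z>214)&(z<232)&(A[...,1]>320)&(A[...,1]<460)&(A[...,0]>400)&(A[...,0]<550)
    q=cv2.minAreaRect(A[m][:,:2].astype(np.float32)); print(n,q)
```

```text
cass [[  6.7 -20.9 -14.9]
 [ 30.9   0.1  -4.4]
 [ 41.3  21.   35.8]]
20 -16.7 17.1 -14.0
25 -16.7 17.4 -13.9
30 -16.4 17.2 -9.1
35 -16.8 16.9 -5.1
38 -16.6 17.3 -4.3Traceback (most recent call last):
  File "<stdin>", line 10, in <module>
    return _quantile_unchecked(
        a, q, axis, out, overwrite_input, method, keepdims, weights)
    return _ureduce(a,
                    func=_quantile_ureduce_func,
    ...<5 lines>...
                    overwrite_input=overwrite_input,
                    method=method)
    r = func(a, **kwargs)
    result = _quantile(arr,
                       quantiles=q,
    ...<2 lines>...
                       out=out,
                       weights=wgt)
    slices_having_nans = np.isnan(arr[-1, ...])
                                  ~~~^^^^^^^^^
IndexError: index -1 is out of bounds for axis 0 with size 0
```

Run:
```python
from h import *
p,r,_=pose(); A=np.load('w3.npy'); v,u=np.mgrid[:384,:512]
T=r.inv().apply((A-p).reshape(-1,3)).reshape(A.shape)
h=(v<30)&(u>195)&(u<330)&(A[...,2]>11)&(A[...,2]<250); P=T[h]; print('foot',len(P),np.percentile(P,[1,50,99],axis=0).round(1)); print(np.percentile(A[h],[1,50,99],axis=0).round(1))
e=np.array([np.cos(np.radians(-26.6)),np.sin(np.radians(-26.6))]); nrm=np.array([-e[1],e[0]])
for n in('top','scene'):
    B=np.load(n+'.npy'); z=B[...,2]; m=(z>214)&(z<232)&(B[...,1]>320)&(B[...,1]<460)&(B[...,0]>400)&(B[...,0]<550)
    q=cv2.minAreaRect(B[m][:,:2].astype(np.float32)); w=np.array(q[0])+36*e; print(n,q,'window',w)
    f=(z>10)&(z<22)&(B[...,1]>300)&(B[...,1]<480)&(B[...,0]>350)&(B[...,0]<600); print('foot lateral', np.percentile(B[f][:,:2]@nrm,[1,99]), 'along',np.percentile(B[f][:,:2]@e,[1,99]),'head lateral',np.array(q[0])@nrm)
if len(P): print('wrist foot lateral',np.percentile(A[h][:,:2]@nrm,[1,99]),'along max',(A[h][:,:2]@e).max())
```

```text
foot 1931 [[144.8 -43.3 194.9]
 [152.4   5.5 196.9]
 [160.4  53.5 200.3]]
[[499.4 324.7  11.7]
 [525.5 369.   15.1]
 [550.2 413.6  17.1]]
top ((476.1835632324219, 387.9537658691406), (56.03481674194336, 73.0684585571289), 63.237342834472656) window [508.37311576 371.83443871]
foot lateral [511.07433803 607.59302918] along [204.38773926 310.68338313] head lateral 560.1060213664447
scene ((478.0346374511719, 393.2051696777344), (56.613975524902344, 76.14654541015625), 64.8647232055664) window [510.22418998 377.08584252]
foot lateral [516.81888207 614.19856723] along [203.84278449 311.05151327] head lateral 565.6304216349625
wrist foot lateral [516.66155949 613.43582674] along max 313.26745661809696
```

servo_tool:
  motion: [0.15,0.2,0,0,0,0,0,0.15,0.5,0.05,-0.05,0,0,0,0.15,0.8,0.1,-0.1,0,0,0,0.15,1.1,0.17,-0.15,0,0,0,0.15,1.4,0.17,-0.15,0,0,0,0.15,1.6,0.17,-0.15,0,0,0,0.15,1.75,0.17,-0.15,0,0,0,0.15,1.8,0.17,-0.15,0,0,0]

```text
t: 13.07
tool_pos: [620.6, 321.0, 215.8]
tool_rot: [0.228, 0.974, 0.0, -0.0]
ft_force: [-0.2, -0.5, -0.8]
opening: 34.1
finger_force: 20.0
```

servo_tool:
  motion: [0.15,0,0,0,0,0,0,0.15,0,0,0,0,0,0,0.15,0,0,0,0,0,0,0.15,0,0,0,0,0,0,0.15,0,0,0,0,0,0,0.15,0,0,0,0,0,0,0.15,0,0,0,0,0,0,0.15,0,0,0,0,0,0]

```text
t: 13.73
tool_pos: [621.5, 320.2, 215.7]
tool_rot: [0.228, 0.974, 0.0, 0.0]
ft_force: [0.2, -0.3, -0.9]
opening: 34.0
finger_force: 20.0
```

Run:
```python
from h import *
p,r,s=pose(); T,d,A=cam('top'); pic,_,W=cam('wrist')
x,y,z=A[...,0],A[...,1],A[...,2]
P=A[(z>92)&(z<103)&(x>420)&(x<640)&(y>-240)&(y<120)]; print('panel',np.percentile(P,[5,50,95],axis=0).round())
a=np.radians(-26.6); e=np.array([np.cos(a),np.sin(a)]); n=np.array([-e[1],e[0]])
lab=p+r.apply([41.5,0.2,19.5]); w=np.array([509.5,375.]); print('label',lab,'dist',(lab[:2]-w)@e,'lat',(lab[:2]-w)@n)
J=W[(W[...,2]>54)&(W[...,2]<66)&(W[...,0]<530)&(W[...,1]<270)]; print('jar',len(J),np.nanmedian(J,0) if len(J) else '')
save('c4',np.hstack([cv2.resize(pic,(400,300)),cv2.resize(T[60:280,60:353],(400,300))]))
print(s['finger_force'],s['t'])
```

```text
panel [[ 484. -220.   94.]
 [ 490.  -59.   97.]
 [ 497.  100.  100.]]
label [584.369508   338.85450409 196.22891999] dist 83.12936206910398 lat 1.2038543004582465
jar 2709 [486.61164642 231.48904056  59.39887343]
19.999921917915344 13.7333
```

View pics/c4.png

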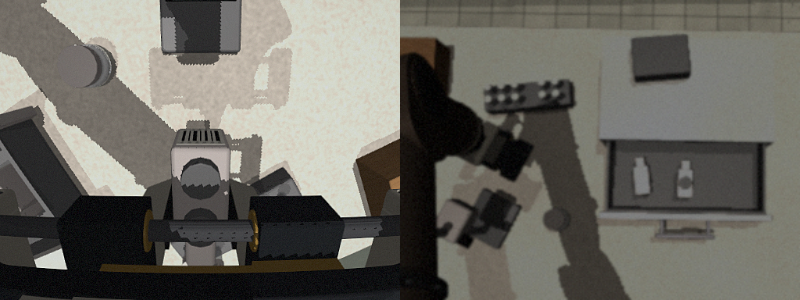

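The label is about 83 mm from the window and centred to within about 1 mm. The drawer is open, the other two cassettes are standing in it, and the jar hasn't moved, so I'm handing in.

```bash
python3 -c "
from h import *
print(robot.hand_in())"
```

```text
the job is handed in; nothing more can be done
None
```

The job is handed in, though no verdict came back: the two-capped cassette is held upright and square to the reader window, its label about 83 mm away and within about 1 mm of centre by my measurements, with the drawer about 15 cm open and the other two cassettes standing in it.

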